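Fit the retaining bar on the board tester and hold its dead-man plunger halfway

TASK

Lay the loose retaining bar across the two notched saddles of the circuit-board test fixture, so that it is seated on the floor of both notches and centred between them, and let go of it. Then press the spring-loaded mushroom plunger of the hand station with your fingertips, halfway down (lower edge of its head level with the tops of the two thin pins beside it), never all the way down, and finish while holding it there. Leave everything else where it is.

Things in the scene. Friction and masses are not known exactly. Their poses are not given: they have to be found in the camera images.
- bar: Retaining bar, loose: aluminium flat bar 160 long x 20 wide x 12 mm thick, with a black grip block (44 long x 20 wide, the bar's full width, rising to 34 mm above the underside) on its middle; about 0.14 kg, both ends alike. Origin: centre of the underside; y runs along the bar, x across it, z up. Grip it across its width at the block.
- fixture: Test fixture, fixed: dark base plate 84 x 150 mm, green circuit board (all below 27 mm) in the middle, aluminium saddles at y = -60 and +60 mm, each 18 mm thick along y. Each has an open-topped notch along y, 27 mm wide, floor 30 mm up, sides straight to 41 mm, then flared steel lips opening to 41 mm at 52 mm height. Origin: centre of underside; y runs from saddle to saddle, z up.
- seat (a point): Point on the fixture midway between the saddles at the height of the notch floors (30 mm above the desk): the centre of the bar's underside comes here when it is laid properly. Axes as the fixture's.
- station: Hand station, fixed to the desk: grey housing 76 x 76 x 36 mm with a black mushroom-headed plunger in the middle of its top and two thin steel pins (6 mm thick, 28 mm from the plunger's axis along the station's y axis, tops 54 mm above the desk). Origin: centre of the underside; z up.
- head_top (a point): Centre of the top of the plunger's mushroom head (head 40 mm across at the rim, flat top 28 mm across, 10 mm thick). 76 mm above the desk when released, 64 mm when halfway down (head's lower edge then level with the pins' tops at 54 mm), 52 mm when bottomed. Moves straight down on the station's vertical axis.
- plunger (a joint): Travel of the plunger in m: 0 released, 0.012 halfway, 0.024 bottomed. A spring pushes it back: about 4 N to start it, 8 N at halfway, 12 N at the bottom.
- red_pliers: Pliers with red handles lying flat, 151 mm long; bystander. Origin on its underside.
- roll: Roll of white labels lying flat, 121 mm across, 52 mm high; bystander. Origin: centre of its underside.
- carton: White carton, 91 x 121 x 63 mm; bystander. Origin: centre of its underside.
- jar: Small brown jar with white lid, 45 mm across, 52 mm high; bystander. Origin: centre of its underside.
- glue: Glue stick standing upright, 27 mm across, 92 mm high; bystander. Origin: centre of its underside.

How it is judged:
By the outcome, as a careful person would: the job done as asked, in the order asked, and still so for the second after the job is handed in, while the arm keeps its last pose, push and grip.
It also fails if it takes over 53 s, if anything falls off the work surface, if the arm or the gripper's body presses on something with over 40 N, if the wrist force passes 120 N, or if a joint passes its speed limit or range.

ROBOT

A 7-joint arm with a two-finger parallel gripper is mounted at the origin on the work surface; the furniture and walls round the work are solid. World frame = base frame: x ahead of the robot, y to its left, z up, the work surface at z = 0. Lengths are in m, angles in degrees, forces in N, time in s.
With the tool pointing down it reaches from about 0.4 to 0.875 m from the base axis. Payload 6.5 kg.
Tool frame: the origin (TCP) lies midway between the tips of the shut fingers; the grasp point (between the pads) lies 19 mm behind it; z points along the fingers, y is the line along which they close (so a half turn about z gives the same grasp; the last joint's range is limited). The gripper opens to 85 mm and grips with 20 to 120 N. Pads are 22 mm wide; open, the fingers measure 114 mm over their backs; the gripper's body (76 mm by 85 mm) begins 54 mm behind the grasp point. The pads swing forward as they close: fully open they stand 13 mm farther back than shut.
Start: joints at [59.347, 30.733, -0.252, 88.115, 0.149, 61.152, -4.079], TCP at [0.294, -0.58, 0.208] pointing down, gripper open.
Joint ranges: [-154.64, 154.64], [-21.42, 123.67], [-72.66, 72.17], [13.99, 137.28], [-74.86, 254.86], [10.95, 109.41], [-158.01, 158.01]. Speed limits (degrees/s): [136.94, 136.94, 180, 180, 180, 180, 180].

INTERFACE

Orientations are given as a 3x3 rotation matrix whose columns are the frame's x, y, z axes.
In Python, from rig import move_ptp, move_straight, movej, move_gripper, wait, inverse_kinematics, get_obs, camera, PlanningError, job_done gives the robot as it stands. Calls block until the motion is done:
- move_ptp(position, orientation): joint-space move of the TCP to a pose.
- move_straight(position, ori=None, velocity=0.15): straight line of the TCP; ori=None keeps the orientation; velocity is the mean speed in m/s.
- movej(angles): joint-space move.
- move_gripper(opening, f_grip=None): finger opening in m; f_grip is the grip in N (None keeps the last); returns when the fingers have stopped.
- wait(seconds).
- inverse_kinematics(position, orientation): joint angles nearest the present ones, or None.
- get_obs(): the state.
- camera(name): name is "scene" or "top" or "wrist"; returns a dict with "image" (480x640x3 uint8, red, green, blue), "fov_y" (degrees; the focal length in pixels is half the picture's height over the tangent of half this angle, whatever the lens; pixels are square), "cx", "cy" (the principal point, pixels), "world_from_camera" (4x4, takes a point from camera to world coordinates). Camera axes: x right, y up, looking along -z (the intrinsics and any distortion apply to the point x, -y, -z); pixel columns grow to the right and rows downward; lengths in m; the calibration is good to about 2 mm. A picture is of the moment at which its call begins. There is no depth.
A pose or a line that the arm cannot do raises PlanningError and nothing moves.
- job_done(): hands the job in; it is judged then, once.
The state is a dict: "time_s": time; "joints": joint angles; "qvel": joint speeds; "tau": joint torques, N m; "eef_pos": TCP position; "orientation": TCP orientation; "contact_force": force on the tool from outside, world axes, zero at the start; "torque": the same for the moment, N m; "grip_width": finger opening in m; "finger_force": force on a finger pad.
Only numpy, scipy, OpenCV 4.12 (cv2) and the standard library are available. Lean on these libraries where they do the work, as an engineer would, in place of code of your own. Each camera call takes 0.05 s, during which the arm holds its last target. There are 200 camera calls.

## Working session

There is one attempt and no reset: what is moved stays moved. The work goes in short steps, each a Python script; the robot and the scene stay as the last script left them, time stands still between calls to the robot, and variables do not carry over. Pictures are saved under pics/ and viewed, at most 10 in all, crops included, and the job is handed in when it is done.

```bash
mkdir -p pics; ls; python3 - <<'E'
from rig import *
import cv2,numpy as np
for n in ["scene","top"]:
    c=camera(n); cv2.imwrite(f"pics/{n}0.png",c["image"][...,::-1]); print(n,{k:(np.round(v,4).tolist() if k!='image' else 0) for k,v in c.items()})
o=get_obs(); print(o)
E
```

```text
pics
scene {'image': 0, 'fov_y': 56.9203, 'cx': 313.6354, 'cy': 240.4733, 'world_from_camera': [[-0.7328, 0.4997, -0.4618, 0.1136], [-0.6804, -0.5301, 0.506, 0.4008], [0.008, 0.6851, 0.7284, 0.6817], [0.0, 0.0, 0.0, 1.0]]}
top {'image': 0, 'fov_y': 46.8556, 'cx': 321.9197, 'cy': 228.3694, 'world_from_camera': [[-0.001, 0.9933, -0.1154, 0.3723], [-1.0, -0.0004, 0.0055, -0.033], [0.0054, 0.1154, 0.9933, 1.3716], [0.0, 0.0, 0.0, 1.0]]}
{'time_s': 0.1, 'joints': array([59.3483535 , 30.77507961, -0.25426374, 88.16532445,  0.15053039,
       61.15066389, -4.07852242]), 'qvel': array([ 0.04391878, -0.07854002, -0.00873539, -0.2058477 , -0.05090015,
        0.08276024, -0.02587019]), 'tau': array([ 3.42921143e-03, -5.84566712e+01,  1.05193008e+00, -2.59777451e+01,
        1.25321074e-02,  4.59808420e-03,  3.26265547e-05]), 'eef_pos': array([ 0.29336832, -0.57935318,  0.20747702]), 'orientation': array([[ 8.92078231e-01,  4.51880213e-01, -8.38770546e-04],
       [ 4.51880969e-01, -8.92077230e-01,  1.34362306e-03],
       [-1.41091429e-04, -1.57764133e-03, -9.99998746e-01]]), 'contact_force': array([ 0.42335408,  0.10798019, -0.37926467]), 'torque': array([-0.04706271, -0.00260915, -0.02884919]), 'finger_force': 0.0, 'grip_width': 0.08537166893648329}
```

View pics/scene0.png

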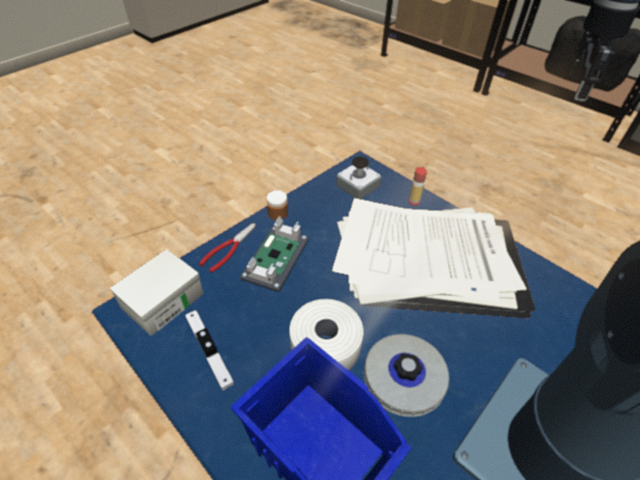

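View pics/top0.png

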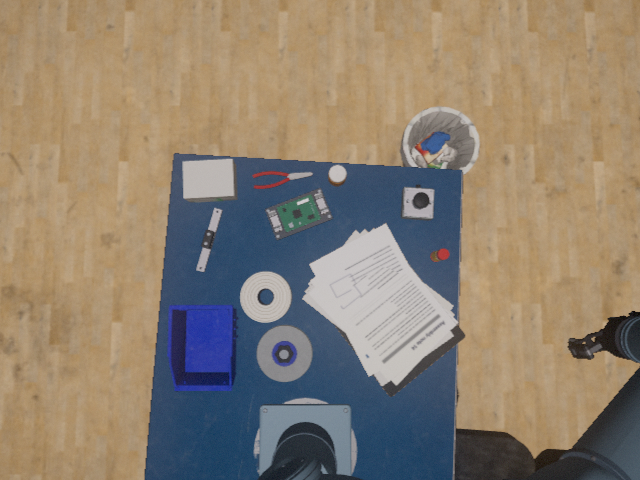

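The top view shows the bar from (217,209) to (201,271), fixture centred at (298,214), station plunger at about (421,201), jar (338,174), pliers (283,180), glue (443,255). The scene view agrees, with the floor around the desk clear. I'll go above the bar and fixture for close looks.

```bash
cat > h.py <<'E'
from rig import *
import cv2,numpy as np
def ray(c,px,z):
    f=240/np.tan(np.radians(c["fov_y"]/2)); T=np.array(c["world_from_camera"])
    px=np.atleast_2d(px).astype(float)
    d=np.c_[(px[:,0]-c["cx"])/f,-(px[:,1]-c["cy"])/f,-np.ones(len(px))]@T[:3,:3].T
    return T[:3,3]+d*((z-T[2,3])/d[:,2])[:,None]
def down(a):  # tool down, closing axis (y) along heading a (deg)
    a=np.radians(a); y=np.array([np.cos(a),np.sin(a),0]); z=np.array([0,0,-1.]); return np.c_[np.cross(y,z),y,z]
def shot(name,fn):
    c=camera(name); cv2.imwrite(f"pics/{fn}.png",c["image"][...,::-1]); np.save(f"pics/{fn}.npy",c,allow_pickle=True); return c
def load(fn): return np.load(f"pics/{fn}.npy",allow_pickle=True).item()
E
python3 - <<'E'
from h import *
c=camera("top")
b=ray(c,[(217,209),(201,271),(209,240)],.012); print("bar",b.round(3)); v=b[0]-b[1]; th=np.degrees(np.arctan2(v[1],v[0])); print(th,np.linalg.norm(v))
f=ray(c,[(272,219),(324,207)],.045); print("fix",f.round(3),f.mean(0)); w=f[0]-f[1]; tf=np.degrees(np.arctan2(w[1],w[0])); print(tf,np.linalg.norm(w))
print("st",ray(c,[(421,201)],.076), "glue",ray(c,[(445,254)],.092))
p=ray(c,[(209,240)],.034)[0]
a=th-90
print([inverse_kinematics([p[0],p[1],.25],down(a+k)) for k in(0,180)])
print([inverse_kinematics([*f.mean(0)[:2],.2],down(tf-90+k)) for k in(0,180)])
E
```

```text
bar [[0.579 0.219 0.012]
 [0.425 0.255 0.012]
 [0.501 0.238 0.012]]
-13.181352216843253 0.1574657836647692
fix [[ 0.549  0.08   0.045]
 [ 0.578 -0.045  0.045]] [0.56384847 0.01735271 0.045     ]
103.1230650943186 0.12898518451900118
st [[ 0.58802357 -0.27516439  0.076     ]] glue [[ 0.46105849 -0.32512693  0.092     ]]
[array([  -0.33377003,   22.90376704,  -37.93789755,   99.04338452,
         15.52274528,   63.38996223, -146.28828748]), array([ 16.40348453,  32.38595806, -64.3379693 ,  98.20942176,
        31.02554088,  69.50281422,  20.96637852])]
[array([ 18.3213751 ,  26.39778848, -32.4572111 , 100.44181472,
        16.35802168,  57.90821655,  -7.08916987]), array([ -49.59988917,   36.50530074,   62.78672949,  104.29488923,
        -36.62396172,   62.47766596, -140.12879152])]
```

```bash
python3 - <<'E'
from h import *
movej([-29,30.7,-0.25,88.1,0.15,61.15,-4.08])
print(get_obs()["eef_pos"])
p=[.50,.235,.25]
for k in (0,180): print(inverse_kinematics(p,down(77+k)))
move_ptp(p,down(77))
o=get_obs();print(o["time_s"],o["eef_pos"],o["joints"])
c=shot("wrist","w1"); print(np.round(c["world_from_camera"],3).tolist(),c["fov_y"])
E
```

```text
[0.58887962 0.27575026 0.2088108 ]
[-19.88583157  19.29267877 -12.53758634  99.97635676   4.69288664
  61.23935919  42.99829155]
[ -51.86359018   19.93061546   28.10091976  101.85690198  -10.59642344
   60.82724052 -122.99696399]
4.1167 [0.50060718 0.23477394 0.25003495] [-19.87174877  19.3129398  -12.49637589  99.93999458   4.68767631
  61.22072866  42.8854081 ]
[[0.227, -0.935, -0.273, 0.43], [0.974, 0.219, 0.062, 0.251], [0.001, -0.28, 0.96, 0.416], [0.0, 0.0, 0.0, 1.0]] 67.85556088425434
```

View pics/w1.png

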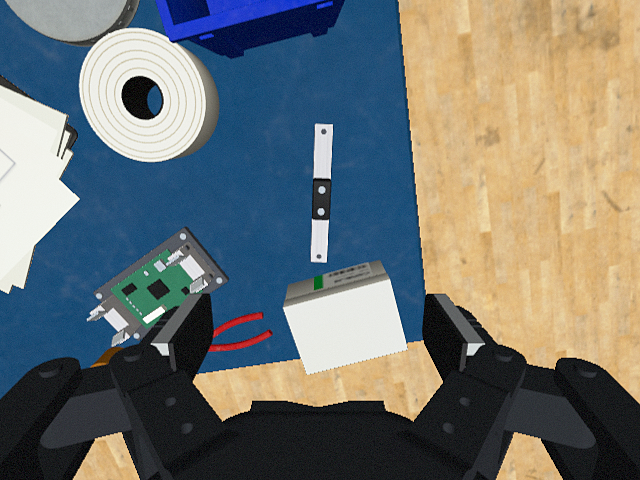

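The wrist view shows the bar upright from (324,125) to (319,263), its block at (321,199); fixture lower left around (155,290), with some wide-angle tilt. I'll measure the bar by mask.

```bash
python3 - <<'E'
from h import *
c=load("w1"); im=c["image"]; hsv=cv2.cvtColor(im,cv2.COLOR_RGB2HSV)
m=np.zeros((480,640),np.uint8); s=(slice(115,268),slice(295,350))
m[s]=((hsv[...,1]<70)[s])*255   # alu+black, not blue
ct=max(cv2.findContours(m,0,1)[0],key=cv2.contourArea)
print(cv2.boundingRect(ct))
P=ray(c,ct[:,0],.012)[:,:2]
r=cv2.minAreaRect((P*1000).astype(np.float32)); print(r)
# block: dark
m[:]=0; s=(slice(165,235),slice(305,340)); m[s]=((hsv[...,2]<70)[s])*255
ct=max(cv2.findContours(m,0,1)[0],key=cv2.contourArea); print(cv2.boundingRect(ct))
print(cv2.minAreaRect((ray(c,ct[:,0],.034)[:,:2]*1000).astype(np.float32)))
c2=camera("top"); hs=cv2.cvtColor(c2["image"],cv2.COLOR_RGB2HSV)
m[:]=0; s=(slice(205,275),slice(193,222)); m[s]=((hs[...,1]<90)[s])*255
ct=max(cv2.findContours(m,0,1)[0],key=cv2.contourArea);print("top",cv2.minAreaRect((ray(c2,ct[:,0],.012)[:,:2]*1000).astype(np.float32)))
E
```

```text
(310, 123, 23, 140)
((501.7205505371094, 238.90936279296875), (20.520776748657227, 160.2577362060547), 74.81847381591797)
(312, 178, 19, 42)
((500.3958740234375, 239.251953125), (19.569358825683594, 44.93819046020508), 76.61669921875)
top ((503.312255859375, 258.83331298828125), (64.53295135498047, 173.05958557128906), 75.28058624267578)
```

```bash
python3 - <<'E'
from h import *
move_ptp([.563,.0,.25],down(13)); wait(.2)
o=get_obs();print(o["time_s"],o["eef_pos"],o["joints"])
c=shot("wrist","w2"); print(np.round(c["world_from_camera"],3).tolist())
E
```

```text
5.375 [0.56294859 0.00184723 0.24990606] [-8.3395309  19.68373685  4.58266547 99.28395174 -1.80397972 61.11031686
 10.0460096 ]
[[0.973, -0.22, -0.063, 0.545], [0.229, 0.935, 0.271, 0.071], [-0.001, -0.278, 0.96, 0.416], [0.0, 0.0, 0.0, 1.0]]
```

View pics/w2.png

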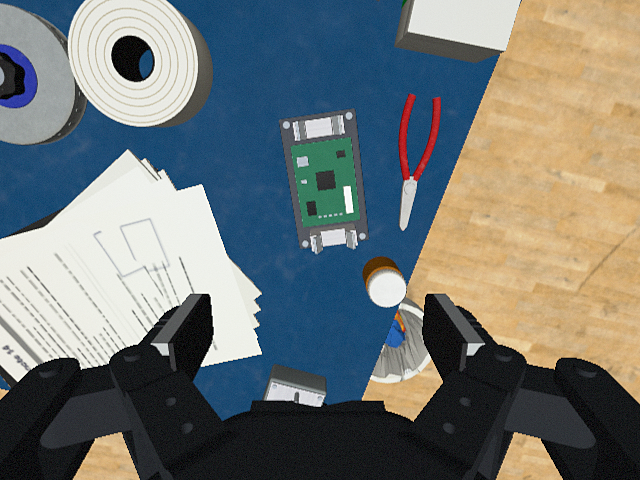

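The fixture is clear: plate corners about (280,120),(354,109),(369,238),(300,252), saddles at (319,127) and (332,238); pliers and jar are to its right. Zooming in on it.

```bash
python3 - <<'E'
from h import *
c=load("w2"); im=c["image"]
k=im[100:260,265:385]
cv2.imwrite("pics/w2c.png",cv2.resize(np.hstack([k[:55],k[105:]]),None,fx=3.3,fy=5,interpolation=cv2.INTER_CUBIC)[...,::-1])
hsv=cv2.cvtColor(im,cv2.COLOR_RGB2HSV)
m=np.zeros((480,640),np.uint8); s=(slice(130,235),slice(280,370))
m[s]=cv2.inRange(hsv,(60,80,40),(92,255,255))[s]
m=cv2.morphologyEx(m,cv2.MORPH_CLOSE,np.ones((15,15)))
ct=max(cv2.findContours(m,0,1)[0],key=cv2.contourArea)
print(cv2.minAreaRect((ray(c,ct[:,0],.02)[:,:2]*1000).astype(np.float32)))
m[:]=0; s=(slice(100,262),slice(265,385)); m[s]=((hsv[...,1]<80)|((hsv[...,0]>60)&(hsv[...,0]<95)))[s]*255
ct=max(cv2.findContours(m,0,1)[0],key=cv2.contourArea)
print(cv2.boundingRect(ct))
for z in (.008,.012): print(cv2.minAreaRect((ray(c,ct[:,0],z)[:,:2]*1000).astype(np.float32)))
E
```

```text
((566.8286743164062, 18.637001037597656), (65.69467163085938, 92.05379486083984), 21.25742530822754)
(279, 109, 90, 145)
((568.6849975585938, 13.947410583496094), (83.56641387939453, 159.39813232421875), 21.30289649963379)
((568.4563598632812, 14.510391235351562), (82.7467041015625, 157.8345947265625), 21.302886962890625)
```

View pics/w2c.png

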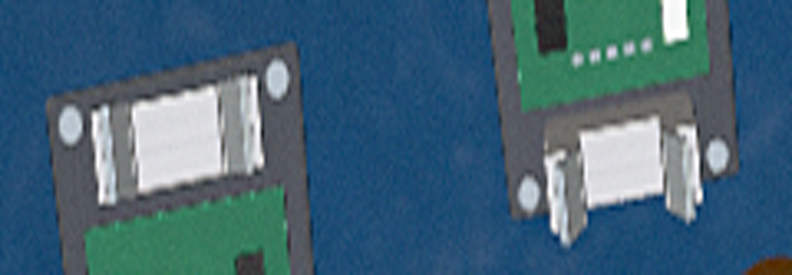

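The crop shows both white notch floors between flared lips; corners scaled back to the picture are near (305,120)-(332,136) and (321,233)-(346,243). Projecting at 30 mm, then grasping.

```bash
python3 - <<'E'
from h import *
c=load("w2")
A=ray(c,[(305,120),(331.1,117.6),(332.3,135.6),(306.5,138.6)],.03)[:,:2]; B=ray(c,[(320.8,232.6),(344.4,228.6),(346.5,243.4),(322.3,246.6)],.03)[:,:2]
for Q in(A,B): print([round(np.linalg.norm(Q[i]-Q[(i+1)%4])*1000,1) for i in range(4)])
a,b=A.mean(0),B.mean(0); v=a-b; print("seat",(a+b)/2,"yaw",np.degrees(np.arctan2(v[1],v[0]))-90,np.linalg.norm(v))
move_gripper(.05,50)
h=down(75.5); p=[.501,.239]
move_ptp([*p,.12],h)
move_straight([*p,.007],velocity=.1)
move_gripper(0,50)
o=get_obs();print(o["time_s"],o["eef_pos"],o["grip_width"],o["contact_force"],o["finger_force"])
move_straight([*p,.20],velocity=.2)
o=get_obs();print(o["time_s"],o["eef_pos"],o["grip_width"],o["contact_force"])
s=[shot(n,n[0]+"3") for n in("top","wrist")]
cv2.imwrite("pics/m3.png",np.hstack([cv2.resize(s[0]["image"][120:320,150:470],(400,250)),cv2.resize(s[1]["image"],(400,300))[:250]])[...,::-1])
E
```

```text
[np.float64(27.0), np.float64(17.9), np.float64(27.1), np.float64(18.6)]
[np.float64(26.8), np.float64(17.6), np.float64(27.7), np.float64(16.7)]
seat [0.56755326 0.01808843] yaw 21.273475414616215 0.12008230579508757
8.6167 [0.50128531 0.23910209 0.00763563] 0.017714878529142972 [-0.91504849 -0.71298363  6.98027128] 48.85162532329559
9.7333 [0.50015741 0.2385288  0.19877966] 0.017734789965446203 [-0.51833616  0.01906223 -2.15316551]
```

View pics/m3.png

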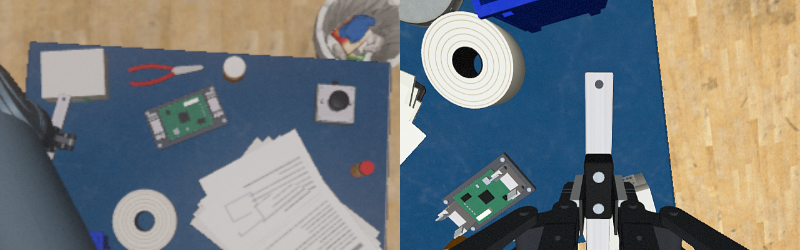

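Bar is held level, its far end at wrist pixel about (318,117), station and fixture undisturbed. Checking its offset in the hand.

```bash
python3 - <<'E'
from h import *
c=load("w3"); im=c["image"]; hsv=cv2.cvtColor(im,cv2.COLOR_RGB2HSV)
m=np.zeros((480,640),np.uint8); s=(slice(100,245),slice(285,355)); m[s]=((hsv[...,1]<70)&(hsv[...,2]>130))[s]*255
m=cv2.morphologyEx(m,cv2.MORPH_CLOSE,np.ones((5,5)))
ct=max(cv2.findContours(m,0,1)[0],key=cv2.contourArea); print(cv2.boundingRect(ct))
P=ray(c,ct[:,0],.203)[:,:2]
o=get_obs(); R=o["orientation"]; L=(P-o["eef_pos"][:2])@R[:2,:2]*1000
print("tool-frame mm x",L[:,0].min(),L[:,0].max()); 
for lo,hi in((-75,-60),(-45,-30),(30,45),(60,75)):
    q=L[(L[:,0]>lo)&(L[:,0]<hi)]
    if len(q): print(lo,q[q[:,1]>0].mean(0),q[q[:,1]<0].mean(0))
E
```

```text
(296, 115, 45, 130)
tool-frame mm x 20.777536595099328 78.97920487485453
30 [37.48918103  9.56501866] [37.47724443 -9.47060201]
60 [67.70765649  9.84556497] [67.69823754 -9.44481199]
```

```bash
python3 - <<'E'
from h import *
h=down(21.3); s=np.array([.5676,.0181])+0.0006*h[:2,0]
move_ptp([*s,.16],h)
move_straight([*s,.06],velocity=.12); wait(.2)
f0=get_obs()["contact_force"]; print(f0)
z=.045
while z>.030:
    move_straight([*s,z],velocity=.03); o=get_obs(); d=o["contact_force"]-f0
    print(round(z,4),o["eef_pos"].round(4),d.round(1))
    if d[2]>4 or np.hypot(*d[:2])>8: break
    z-=.0015
c=shot("wrist","w4"); print(o["time_s"]); cv2.imwrite("pics/w4s.png",c["image"][60:360,120:520,::-1])
E
```

```text
[ 0.11870041 -0.49408867 -0.41785565]
0.045 [0.5674 0.0186 0.0449] [ 0.6 -0.  -0.7]
0.0435 [0.5674 0.0187 0.0435] [ 0.5  0.9 -0.3]
0.042 [0.5673 0.0187 0.0419] [-0.3  0.9 -1.2]
0.0405 [0.5673 0.0187 0.0404] [-0.4  1.  -1. ]
0.039 [0.5673 0.0187 0.0389] [ 0.1  0.4 -0.6]
0.0375 [0.5676 0.0187 0.0377] [-0.2 -0.4  2.1]
0.036 [0.5678 0.0187 0.0376] [-5.5  0.4 16.9]
14.0917
```

View pics/w4s.png

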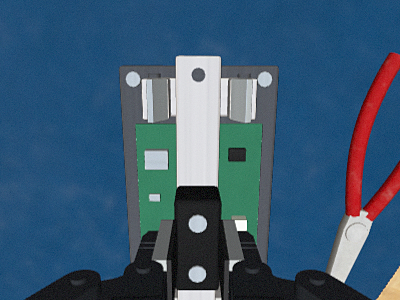

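Contact came exactly at the seated height, and the picture shows the bar in the middle of the notch with its end beyond the far saddle. Releasing, backing off and checking.

```bash
python3 - <<'E'
from h import *
h=down(21.3); s=np.array([.5676,.0181])+0.0006*h[:2,0]
move_straight([*s,.0377],velocity=.03); print(get_obs()["contact_force"])
move_gripper(.06); wait(.2)
move_straight([*s,.12],velocity=.1)
move_ptp([s[0],s[1]-.05,.25],down(13)); wait(.2)
c=shot("wrist","w5"); im=c["image"]; print(get_obs()["time_s"])
cv2.imwrite("pics/w5s.png",im[::,100:500,::-1])
E
```

```text
[-0.82080461  0.24514342  3.84637393]
16.9167
```

View pics/w5s.png

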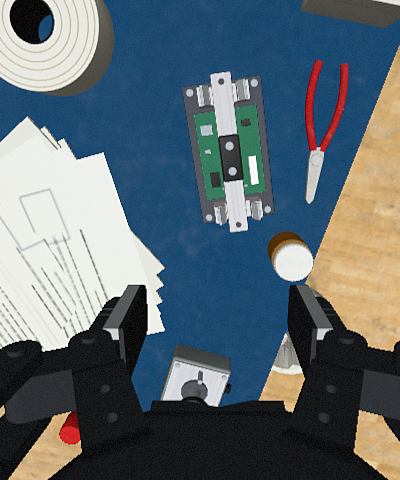

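```bash
python3 - <<'E'
from h import *
c=load("w5"); hsv=cv2.cvtColor(c["image"],cv2.COLOR_RGB2HSV)
e=ray(c,[(320.5,73),(338.5,231.5)],.042)[:,:2]; v=e[0]-e[1]; print("bar centre",e.mean(0),np.linalg.norm(v),np.degrees(np.arctan2(v[1],v[0]))-90)
e=ray(c,[(330.5,153.5)],.064); print("block",e)
move_gripper(0,40)
move_ptp([.585,-.275,.25],down(-20)); wait(.2)
c=shot("wrist","w6"); o=get_obs(); print(o["time_s"],o["eef_pos"],o["joints"])
E
```

```text
bar centre [0.56657832 0.01630731] 0.1594284479699206 20.265797759119053
block [[0.56521478 0.02096571 0.064     ]]
18.7333 [ 0.58556106 -0.27324364  0.25009738] [ 9.16339935 28.8274802  17.33897557 87.0177938  -9.13124799 65.54594437
  8.42780234]
```

View pics/w6.png

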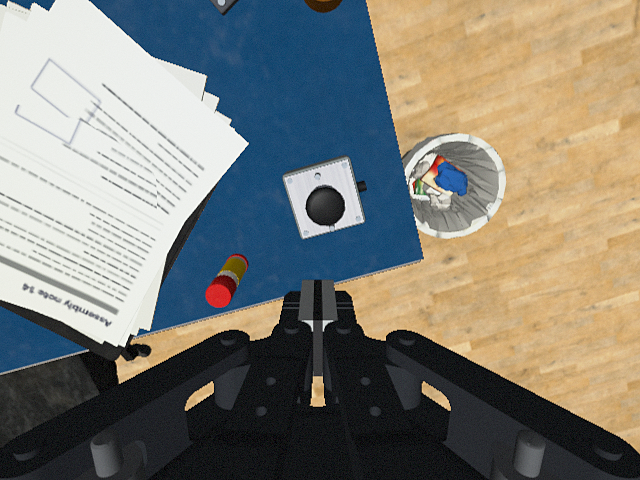

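The plunger head is the dark disc at about (325,206); two pins' ends at (318,176) and (333,230); the glue at (225,290) is clear. Press with a stepped approach, using contact at 76 mm as check.

```bash
python3 - <<'E'
from h import *
c=load("w6"); g=cv2.cvtColor(c["image"],cv2.COLOR_RGB2GRAY)
m=np.zeros((480,640),np.uint8); s=(slice(175,235),slice(298,352)); m[s]=(g[s]<75)*255
ct=max(cv2.findContours(m,0,1)[0],key=cv2.contourArea); (x,y),r=cv2.minEnclosingCircle(ct); print(x,y,r,cv2.boundingRect(ct))
p=ray(c,[(x,y)],.069)[0][:2]; w=ray(c,[(x-r,y),(x+r,y)],.069); print(p,np.linalg.norm(w[0]-w[1]))
t=camera("top"); 
h=down(-20)
move_straight([*p,.10],h,velocity=.12); move_straight([*p,.082],velocity=.05); wait(.3)
f0=get_obs()["contact_force"]; print(f0,get_obs()["time_s"])
for z in (.080,.078,.077,.076,.075,.074,.072,.070,.068):
    move_straight([*p,z],velocity=.02); o=get_obs(); print(z,o["eef_pos"].round(4),(o["contact_force"]-f0).round(1))
shot("scene","s7"); shot("top","t7"); shot("wrist","w7"); print(get_obs()["time_s"])
E
```

```text
325.0 206.0 20.61562728881836 (306, 186, 39, 40)
[ 0.59075186 -0.27563797] 0.04082171408882328
[-0.34226333 -0.98941263  0.16528421] 20.9917
0.08 [ 0.5906 -0.2756  0.0799] [ 0.5  1.8 -0.2]
0.078 [ 0.5906 -0.2755  0.0778] [ 0.3  0.8 -0.9]
0.077 [ 0.5907 -0.2756  0.0769] [0.8 2.2 0.1]
0.076 [ 0.5907 -0.2756  0.0759] [0.4 1.  0.5]
0.075 [ 0.5907 -0.2756  0.0749] [0.6 1.2 0. ]
0.074 [ 0.5907 -0.2756  0.0739] [-0.3  1.6  0.4]
0.072 [ 0.5906 -0.2756  0.0718] [-0.7  1.1 -0.2]
0.07 [ 0.5906 -0.2756  0.0698] [0.5 1.3 0.2]
0.068 [ 0.5906 -0.2756  0.0678] [-0.1  1.6  0.7]
23.3917
```

```bash
python3 - <<'E'
from h import *
print(get_obs()["grip_width"],get_obs()["eef_pos"])
s=load("s7")["image"][140:220,310:410]; w=load("w7")["image"][140:380,200:440]
cv2.imwrite("pics/m7.png",np.hstack([cv2.resize(s,(450,360),interpolation=cv2.INTER_CUBIC),cv2.resize(w,(350,360),interpolation=cv2.INTER_CUBIC)])[...,::-1])
E
```

```text
4.87225570971366e-05 [ 0.59078077 -0.27566195  0.06803604]
```

View pics/m7.png

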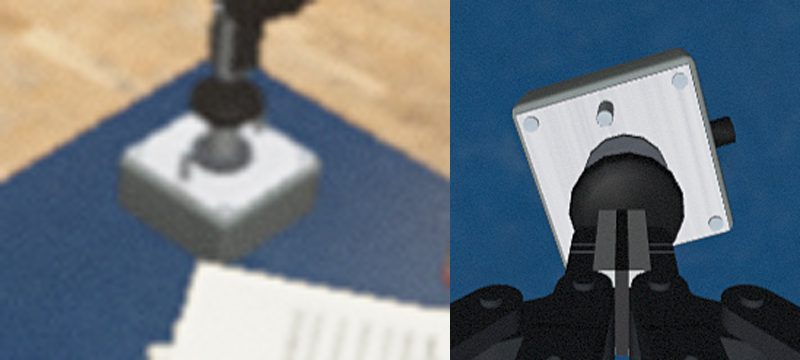

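The fingertips appear over the head's centre but no spring force shows; the head looks still high. I'll triangulate the head from w6 and w7.

```bash
python3 - <<'E'
from h import *
from scipy.optimize import least_squares
# w7: fit circle to head's outline from mosaic points -> full px (x offset 450, scale 350/240 x, 1.5 y)
P=np.array([(570,205),(684,205),(580,180),(675,180),(600,160),(652,160),(626,153)],float)
px=np.c_[(P[:,0]-450)*240/350+200,P[:,1]/1.5+140]
q=least_squares(lambda q:np.hypot(*(px-q[:2]).T)-q[2],[320,285,40]).x; print(q)
c7,c6=load("w7"),load("w6")
def L(c,p): a=ray(c,[p],.05)[0]; o=np.array(c["world_from_camera"])[:3,3]; d=a-o; return o,d/np.linalg.norm(d)
(o1,d1),(o2,d2)=L(c7,q[:2]),L(c6,(325,206))
s=np.linalg.lstsq(np.c_[d1,-d2],o2-o1,rcond=None)[0]; print(o1+s[0]*d1,o2+s[1]*d2)
for z in(.05,.06,.07): print(z,ray(c7,[q[:2]],z)[0],ray(c6,[(325,206)],z)[0])
# pixel of TCP in w7
T=np.linalg.inv(c7["world_from_camera"]); f=240/np.tan(np.radians(c7["fov_y"]/2))
R=get_obs()["orientation"]; t=get_obs()["eef_pos"]
for d in(-.011,0,.011):
    a=T@np.r_[t+R[:,0]*d,1]; u=np.array([c7["cx"]+f*a[0]/-a[2],c7["cy"]-f*a[1]/-a[2]]); print("tip",d,u,"mosaic",(u[0]-200)*350/240+450,(u[1]-140)*1.5)
E
```

```text
[321.42129324 281.59838624  39.28692972]
[ 0.59168212 -0.27427984  0.07683668] [ 0.59115249 -0.27406099  0.07681968]
0.05 [ 0.58789546 -0.28552841  0.05      ] [ 0.58977842 -0.27946965  0.05      ]
0.06 [ 0.58930646 -0.28133692  0.06      ] [ 0.59029075 -0.27745298  0.06      ]
0.07 [ 0.59071747 -0.27714543  0.07      ] [ 0.59080309 -0.2754363   0.07      ]
tip -0.011 [320.43935482 297.35310775] mosaic 625.640725780444 236.02966162817398
tip 0 [320.50325648 277.39759602] mosaic 625.733915704154 206.09639403582375
tip 0.011 [320.56939431 256.74376406] mosaic 625.8303667022992 175.11564609554742
```

```bash
python3 - <<'E'
from h import *
p=[.5908,-.2754]
for z in np.arange(.067,.0505,-.001):
    move_straight([*p,z],velocity=.02); o=get_obs(); f=o["contact_force"]; print(round(z,3),o["eef_pos"][2].round(4),f.round(1))
    if f[2]>3: break
shot("scene","s8"); shot("wrist","w8"); print(o["time_s"])
E
```

```text
0.067 0.0669 [-0.5 -0.5  0. ]
0.066 0.0659 [-0.  -0.  -0.2]
0.065 0.0649 [-0.2  1.2 -0.6]
0.064 0.0639 [-0.1  0.3 -0.2]
0.063 0.0629 [-0.1  0.7 -0.5]
0.062 0.0619 [0.9 0.4 1.4]
0.061 0.0609 [ 0.6 -0.6  0.8]
0.06 0.0599 [-0.5 -0.4  0.1]
0.059 0.0589 [ 0.  -0.5  0. ]
0.058 0.0579 [ 0.1 -0.3  0. ]
0.057 0.0569 [-0.5 -0.1  0.6]
0.056 0.0559 [ 0.1 -0.2 -0.3]
0.055 0.0549 [ 0.  -0.7  0.4]
0.054 0.0539 [-0.4 -0.4  0.3]
0.053 0.0532 [-0.2  0.4  2.7]
0.052 0.0522 [0.2 1.2 4.4]
27.3917
```

```bash
python3 - <<'E'
from h import *
def head(fn,box):
    c=load(fn); g=cv2.cvtColor(c["image"],cv2.COLOR_RGB2GRAY); x0,y0,x1,y1=box
    m=np.zeros((480,640),np.uint8); m[y0:y1,x0:x1]=(g[y0:y1,x0:x1]<60)*255
    ct=max(cv2.findContours(m,0,1)[0],key=cv2.contourArea); return ct[:,0].astype(float)
# head outline in hand view, upper arc only (rows above finger)
for fn in("w7","w8"):
    h=head(fn,(270,200,380,300)); print(fn,"top row",h[:,1].min(),"x",h[h[:,1]<285][:,0].min(),h[h[:,1]<285][:,0].max())
# near end of fingertips, where it should project for a tip b behind TCP
c=load("w7"); T=np.linalg.inv(c["world_from_camera"]); f=240/np.tan(np.radians(c["fov_y"]/2)); R=get_obs()["orientation"]
for b in(0,.01,.02,.025):
    a=T@np.r_[np.array([.5908,-.2756,.068])+R[:,0]*.011-R[:,2]*b,1]; print(b,"row",c["cy"]-f*a[1]/-a[2])
# released head seen in scene0 against w6
im=cv2.imread("pics/scene0.png",0); s=im[150:176,345:376]; ys,xs=np.where(s<60); print("scene0 head",xs.min()+345,xs.max()+345,ys.min()+150,ys.max()+150)
sc=load("s7"); o1=np.array(sc["world_from_camera"])[:3,3]
u=np.array([(xs.min()+xs.max())/2+345,(ys.min()+ys.max())/2+150])
w=load("w6")
for z in(.045,.055,.065,.075): print(z,ray(sc,[u],z)[0][:2].round(4),ray(w,[(325,206)],z)[0][:2].round(4))
print(get_obs()["contact_force"],get_obs()["eef_pos"])
E
```

```text
w7 top row 241.0 x 282.0 359.0
w8 top row 252.0 x 280.0 362.0
0 row 256.5953649255729
0.01 row 263.901820623468
0.02 row 272.10312399696
0.025 row 276.5923389380906
scene0 head 352 368 156 167
0.045 [ 0.6123 -0.3057] [ 0.5895 -0.2805]
0.055 [ 0.6045 -0.2947] [ 0.59   -0.2785]
0.065 [ 0.5967 -0.2836] [ 0.5905 -0.2764]
0.075 [ 0.5888 -0.2725] [ 0.5911 -0.2744]
[-1.31864644  0.55100719  5.01340832] [ 0.59101361 -0.27547626  0.05225953]
```

The head is released at about 76 mm, and the visible fingertips end some 22 mm behind the nominal TCP, so contact at TCP z ≈ 53.3 mm is the head top. I press 12 mm further, watching that the force follows the spring.

```bash
python3 - <<'E'
from h import *
p=[.5908,-.2754]
def F(n=6):
    a=[]
    for _ in range(n): wait(.03); a.append(get_obs()["contact_force"])
    return np.mean(a,0)
for z in (.0505,.0485,.0465,.0445,.0425,.0411):
    move_straight([*p,z],velocity=.02); f=F(); o=get_obs(); print(z,o["eef_pos"].round(4),f.round(2))
    if f[2]>9.5 or np.hypot(*f[:2])>5: break
wait(.3); print(F(10).round(2),get_obs()["eef_pos"].round(4)); shot("scene","s9"); shot("wrist","w9"); print(get_obs()["time_s"])
E
```

```text
0.0505 [ 0.591  -0.2755  0.0506] [-0.24  0.48  4.37]
0.0485 [ 0.591  -0.2755  0.0487] [-0.21  0.05  5.31]
0.0465 [ 0.591  -0.2755  0.0468] [-0.14 -0.03  5.75]
0.0445 [ 0.591  -0.2755  0.0449] [-0.46  0.18  6.59]
0.0425 [ 0.591  -0.2755  0.0429] [-0.8   0.5   7.04]
0.0411 [ 0.591  -0.2755  0.0416] [-1.15  0.56  8.  ]
[-0.6   0.76  7.81] [ 0.591  -0.2755  0.0416]
30.925
```

```bash
python3 - <<'E'
from h import *
move_straight([.5908,-.2754,.0409],velocity=.01); wait(.5)
o=get_obs(); print(o["eef_pos"].round(4),o["contact_force"].round(2),o["time_s"])
print(job_done())
E
```

```text
[ 0.591  -0.2755  0.0414] [-1.5   0.21  7.6 ] 31.675
the job is handed in; nothing more can be done
None
```

The bar is seated in both notches, centred to within about 2 mm and released, and the job was handed in at 31.7 s with the fingertips holding the plunger about 11.9 mm down (about 8 N). That travel comes from the contact height and the spring force, not from seeing the head level with the pins, and no verdict was returned.

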